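Cover the dripper, lower it to the mark on its stand and lock it

TASK

Put the loose wooden cover on the coffee dripper so that it sits seated and level, and let go of it. Then, with the lock lever still open, press the sprung carrier down until the sleeve's lower edge is level with the top of the black rubber band on the column and, while holding it there, close the lever fully against the grip bar; finish still pinching lever and grip bar together between the two fingers, the sleeve at the band. Leave the mug, the wooden mill and the small glass where they stand.

Things in the scene. Friction and masses are not known exactly. Their poses are not given: they have to be found in the camera images.
- stand: fixed brew stand: dark wooden board 150 (x) x 262 (y), 17 mm high, flat aluminium column 40 (x) x 20 (y) mm, top 241 mm above the counter. Origin: on the column axis at counter height, z up; yaw within 0.35 rad. In this frame (mm) the dripper's axis is at x 0, y +115, the grip bar points to -y, the lever is on the bar's -x side, the thumb rest on its +x side
- carrier (a joint): black sleeve sliding on the column, carrying dripper and grip bar; value = m lowered, 0 to 0.062. A spring lifts it to 0 unless held or clamped: about 3 to 4 N start it down, 7 N at the bottom, cover on. Heights given as 'up' are above the counter at 0. Sleeve 62 x 54 x 50 mm, lower edge 160 mm up
- rim (a point): centre of the mouth of the white ceramic dripper, level with the rim's top, 215 mm up; moves with the carrier. Rim outside diameter 110 mm, wall 4 mm, uppermost 20 mm cylindrical (inside diameter about 102), below that a cone
- cover: loose round wooden cover, 110 to 150 g, on the counter to the right (-y) of the stand, knob up. Origin: centre of its underside, z up. From there: cork plug 93 mm diameter, 0 to 6 mm; disc 116 mm diameter, 6 to 13 mm; upright cylindrical knob 23 mm diameter, 13 to 35 mm, on the axis. Seated, the disc lies on the rim and the origin is 6 mm below rim
- edge (a point): front (-x) middle of the sleeve's lower edge, 31 mm from the column axis; moves with the carrier
- mark (a point): front middle of the upper edge of the black rubber band (7 mm high) round the column; only its height varies, 110 to 145 mm above the counter. The band does not stop the sleeve, which can ride over it
- bar (a point): middle of the top edge of the black grip bar over the place to pinch it, x 0, y -80 mm in the stand's frame, 236 mm up; moves with the carrier. The bar is upright and points to -y (its solid: carrier_c0): x -7 to +7, y -26 to -120 mm in the stand's frame, 192 to 236 mm up
- rest (a point): centre of the top face of the flat thumb rest, x +29, y -80 mm in the stand's frame, 212.5 mm up: a ledge x +7 to +52, y -46 to -118 on the grip bar. A fingertip standing on it can press the carrier down
- cam_lever (a joint): lock lever on an upright pin at x -15, y -22 mm in the stand's frame; rad: 0 closed (parallel to the grip bar, 3 mm beside it), 0.34 to 0.44 open at the start, limit 0.5; stays where left. About 2 to 5 N turn it at 55 mm from the pin; over the last 0.2 rad its cam bears on the column and clamps the sleeve
- lever_blade: steel blade of the lever, 10 mm thick, reaching 97 mm from the pin, 216 to 236 mm up. Origin on the pin, 215 mm up; its -y axis points along the blade. Closed, its outer face is at x -20 in the stand's frame: bar and lever are then 27 mm wide, mid-line x -6.5. Open by 0.44 rad they are about 52 mm wide at y -80
- pier_corner (a point): part of the room, fixed: the near left corner, at counter height, of a grey wall pier that rises to well above the arm. The pier fills 0.42 m behind (+x) and 0.48 m to the right (-y) of this corner; the arm starts beside it and must go round the corner
- mug: small blue mug, 59 mm wide, 53 mm high, loose on the board under the dripper; stays where it is. Origin at its underside
- mill: wooden mill, 58 mm wide, 150 mm high, bystander at the right rear
- glass: small glass, 51 mm wide, 58 mm high, bystander at the right front edge

How it is judged:
By the outcome, as a careful person would: the job done as asked, in the order asked, and still so for the second after the job is handed in, while the arm keeps its last pose, push and grip.
It also fails if it takes over 58 s, if anything falls off the work surface, if the arm or the gripper's body presses on something with over 40 N, if the wrist force passes 120 N, or if a joint passes its speed limit or range.

ROBOT

A 6-joint arm with a two-finger parallel gripper is mounted at the origin on a cart in front of the work surface, level with it; the furniture and walls round the work are solid. World frame = base frame: x ahead of the robot, y to its left, z up, the work surface at z = 0. Lengths are in m, angles in degrees, forces in N, time in s.
With the tool pointing down it reaches from about 0.4 to 0.925 m from the base axis. Payload 12.5 kg.
Tool frame: the origin (TCP) lies at the centre of the arm's flange, where the gripper is bolted on; the fingertips stand 190 mm ahead of it and the grasp point (between the pads) lies 171 mm ahead of it; z points along the fingers, y is the line along which they close (so a half turn about z gives the same grasp; the last joint's range is limited). The gripper opens to 95 mm and grips with 3 to 60 N. Pads are 20 mm wide; open, the fingers measure 119 mm over their backs; the gripper's body (75 mm by 180 mm) begins 59 mm behind the grasp point.
Start: joints at [62.647, 28.126, 89.318, -0, 62.55, -6.05], TCP at [0.227, 0.582, 0.405] pointing down, gripper open.
Joint ranges: [-177.58, 177.58], [-47.91, 125.51], [2.72, 160], [-65.01, 245.01], [3.68, 167.84], [-153.87, 153.87]. Speed limits (degrees/s): [127.2, 127.2, 159.86, 180, 180, 180].

INTERFACE

Orientations are given as a 3x3 rotation matrix whose columns are the frame's x, y, z axes.
In Python, from station import * gives the robot as it stands.
- The arm moves only by the shell command python3 -m handwheel 'ROWS' [FORCE]. ROWS is JSON, one flat list of numbers, 5 for each row, row after row: the shift along the tool's x, y, z in mm, then the turn about the tool's z in rad, then the gripper command: -1 is fully open, 1 is shut, values between are in proportion. A call has 1 to 20 rows; each row shifts and turns the commanded pose from where the row before left it, along the tool's axes as they then stand; what a row does not reach is not made up. A row lasts 1/10 s, in which the tool goes at most 50 mm and 8.59 degrees, less where a joint would pass 70% of its speed; a pose out of reach is approached as far as the arm can. A call with a gripper value outside its range is refused whole. The fingers move at their own pace and stop on an object; FORCE is the grip in N (left out, the last holds). Time passes only in rows, so rows that do not move let the fingers close. It gives the time, the measured TCP pose, the force, the opening and the grip force at its end, in the units of the state.
- get_state(): the state, without advancing time (a new reading comes with each control period).
- get_image(name): name is "side" or "top"; returns a dict with "image" (480x640x3 uint8, red, green, blue), "intrinsics" (3x3 intrinsics, pixels), "rvec" (rotation vector, rad) and "tvec" (3), from world to camera coordinates, as OpenCV has them. Camera axes: x right, y down, z forward; pixel columns grow to the right and rows downward; lengths in m; the calibration is good to about 2 mm. A picture is of the moment at which its call begins. There is no depth.
- sign_off(): hands the job in; it is judged then, once.
The state is a dict: "time": time; "q": joint angles; "qd": joint speeds; "effort": joint torques, N m; "ee_pos": TCP position; "tool_rot": TCP orientation; "ft_force": force on the tool from outside, world axes, zero at the start; "ft_torque": the same for the moment, N m; "grip_width": opening from 0.0 (shut) to 1.0 (fully open); "gripper_force": force on a finger pad.
Only numpy, scipy, OpenCV 4.12 (cv2) and the standard library are available. Lean on these libraries where they do the work, as an engineer would, in place of code of your own. Each camera call takes 0.05 s, during which the arm holds its last target. There are 200 camera calls.

## Working session

There is one attempt and no reset: what is moved stays moved. The work goes in short steps, Python scripts to look and compute and a shell command to move; the robot and the scene stay as the last step left them, time stands still between calls to the robot, and variables do not carry over. Pictures are saved under pics/ and viewed, at most 10 in all, crops included, and the job is handed in when it is done.

```bash
ls; mkdir -p pics
python3 - <<'E'
from station import *
import cv2
s=get_state();print(s)
for n in("side","top"):
    d=get_image(n);cv2.imwrite(f"pics/{n}0.png",cv2.cvtColor(d["image"],cv2.COLOR_RGB2BGR))
    R=cv2.Rodrigues(d["rvec"])[0];print(n,d["intrinsics"],(-R.T@d["tvec"].reshape(3)),R)
E
```

```text
pics
{'time': 0.0, 'q': array([ 6.26478233e+01,  2.81649647e+01,  8.93510042e+01, -9.11011280e-04,
        6.25507958e+01, -6.04986124e+00]), 'qd': array([ 0.00638183, -0.02631525,  0.1436717 ,  0.0148679 ,  0.04164885,
       -0.0177227 ]), 'effort': array([-3.35544501e-03, -6.12639642e+01, -2.58193302e+01,  6.92296098e-02,
        4.81496856e-02, -5.09738982e-05]), 'ee_pos': array([0.22701199, 0.58227383, 0.40414749]), 'tool_rot': array([[-9.31679184e-01,  3.63281743e-01, -5.22857768e-04],
       [ 3.63282103e-01,  9.31678608e-01, -1.04146916e-03],
       [ 1.08788664e-04, -1.16026001e-03, -9.99999321e-01]]), 'ft_force': array([ 0.38620125, -0.2782363 , -0.27397274]), 'ft_torque': array([-0.01861835,  0.02853821,  0.0096092 ]), 'gripper_force': 0.0, 'grip_width': 1.0023031827702715}
side [[572.38813692   0.         316.60884068]
 [  0.         572.38813692 245.88180959]
 [  0.           0.           1.        ]] [0.81322159 0.68815358 1.00048975] [[-0.8971742   0.44131362 -0.01790934]
 [ 0.35498174  0.69635111 -0.62376526]
 [-0.26280492 -0.56598359 -0.78140652]]
top [[546.14056524   0.         321.09706493]
 [  0.         546.14056524 231.57005435]
 [  0.           0.           1.        ]] [0.39274813 0.09986881 1.26368912] [[-0.01622807 -0.999576    0.02417572]
 [-0.99198725  0.01306564 -0.12566063]
 [ 0.12529148 -0.02602123 -0.99177868]]
```

View pics/side0.png

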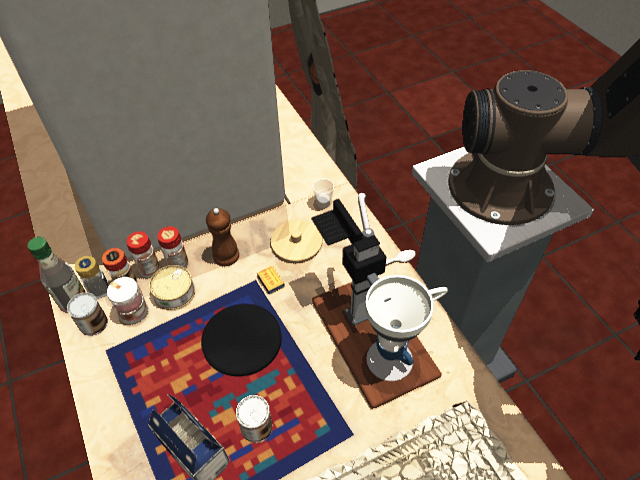

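View pics/top0.png

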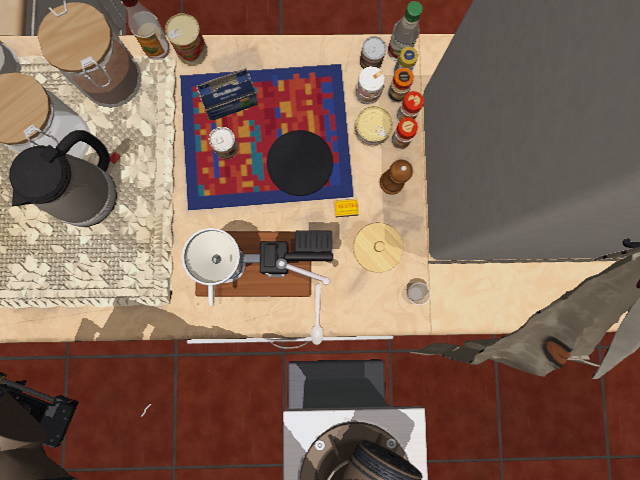

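The top view shows the dripper rim at ~(212,257), sleeve (272,257), bar end (331,257), lever tip (327,282), cover knob (379,246), glass (417,291), mill (396,177), pier corner ~(430,262). In the side view: dripper (398,305), cover knob (295,238), lever (363,205), band on the column ~(358,300).

Run:
```python
import cv2
t=cv2.imread("pics/top0.png")[205:345,175:435];cv2.imwrite("pics/tc.png",cv2.resize(t,None,fx=3,fy=3,interpolation=cv2.INTER_CUBIC))
s=cv2.imread("pics/side0.png")[185:385,255:455];cv2.imwrite("pics/sc.png",cv2.resize(s,None,fx=3,fy=3,interpolation=cv2.INTER_CUBIC))
```

```text
(no output)
```

View pics/tc.png

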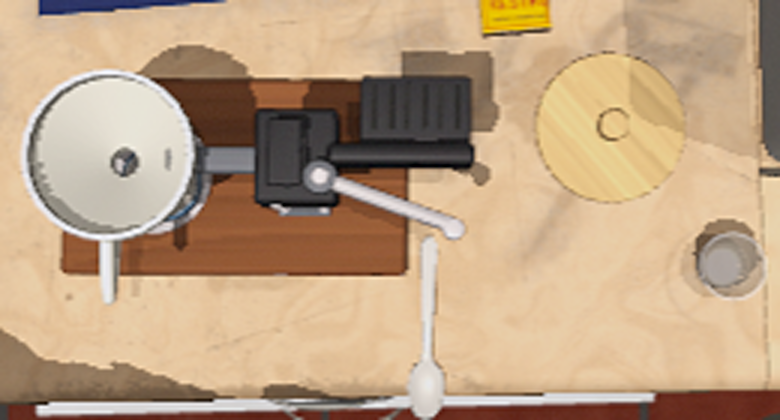

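View pics/sc.png

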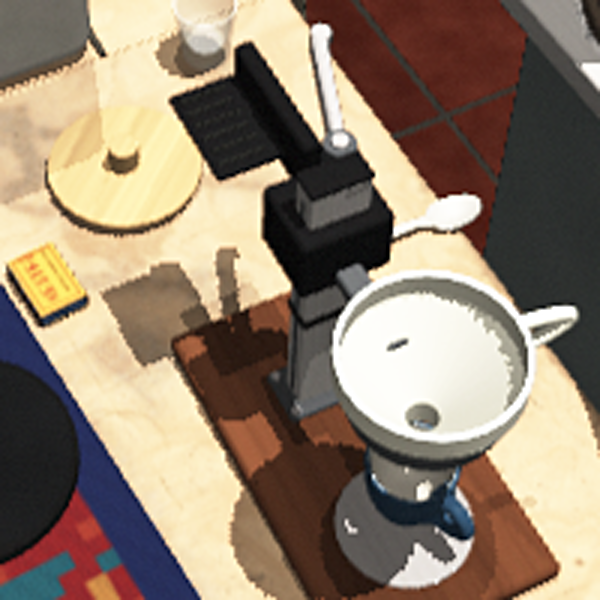

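Top crop: rim circle spans u 22–194, v 70–240; rest corners (362,77),(470,77); bar end (473,155); pin (319,177), lever knob (455,229); cover disc u 537–685, v 52–203, knob (613,125); pier corner ~(762,170). Side crop: rest corners (170,98),(219,178); the band seems to be at ~(318,310); I'll zoom in on it.

```bash
cat > h.py <<'E'
from station import *
import numpy as np,cv2
from scipy.optimize import least_squares
def proj(d,P): return cv2.projectPoints(np.array(P,float).reshape(-1,3),d["rvec"],d["tvec"],d["intrinsics"],None)[0].reshape(-1,2)
def ray(d,uv,z):
    R=cv2.Rodrigues(np.array(d["rvec"],float))[0];c=-R.T@np.array(d["tvec"]).reshape(3)
    v=R.T@np.linalg.inv(d["intrinsics"])@np.array([*uv,1.]);return c+v*(z-c[2])/v[2]
T=lambda u,v:((u+.5)/3-.5+175,(v+.5)/3-.5+205)
S=lambda u,v:((u+.5)/3-.5+255,(v+.5)/3-.5+185)
def w(p,P):
    P=np.atleast_2d(P)/1000.;c,s=np.cos(p[2]),np.sin(p[2])
    return np.c_[p[0]+c*P[:,0]-s*P[:,1],p[1]+s*P[:,0]+c*P[:,1],P[:,2]]
E
python3 - <<'E'
from h import *
t=get_image("top");s=get_image("side")
tp=[((0,115,215),T(108,155)),((52,-46,212.5),T(362,77)),((52,-118,212.5),T(470,77)),((0,-120,236),T(473,155)),((-15,-22,236),T(319,177))]
sp=[((52,-118,212.5),S(170,98)),((52,-46,212.5),S(219,178))]
def f(p):
    return np.r_[(proj(t,w(p,[a for a,b in tp]))-[b for a,b in tp]).ravel(),(proj(s,w(p,[a for a,b in sp]))-[b for a,b in sp]).ravel()]
r=least_squares(f,[.35,.1,0],loss='soft_l1');print(r.x,f(r.x).reshape(-1,2).round(1))
print("rim",w(r.x,[0,115,215]),ray(t,T(108,155),.215))
print("pin,tip",ray(t,T(319,177),.236),ray(t,T(455,229),.236))
print("cover",ray(t,T(611,127.5),.013),ray(t,T(612.5,125),.035),ray(s,S(124,158),.035))
print("pier",ray(t,T(762,172),0))
print("glass",ray(t,T(730,270),.05),"mill",ray(t,(399,168),.15))
for z in (110,120,130,140,160): print(z,proj(s,w(r.x,[[20,10,z],[-20,10,z],[20,-10,z],[31,27,z],[-31,27,z]])).round(1).tolist())
c=s["image"][255:335,330:400];cv2.imwrite("pics/col.png",cv2.cvtColor(cv2.resize(c,None,fx=7,fy=7,interpolation=cv2.INTER_CUBIC),cv2.COLOR_RGB2BGR))
E
```

```text
[ 0.47794977  0.17077605 -0.02229774] [[-0.5 -0.2]
 [-0.7 -0.1]
 [ 0.4  0.2]
 [ 0.9 -0.1]
 [ 0.1  0.2]
 [-0.3 -0.4]
 [ 0.3  0.5]]
rim [[0.4805138  0.28574746 0.215     ]] [0.48020524 0.28472129 0.215     ]
pin,tip [0.46275433 0.14928968 0.236     ] [0.42897462 0.0645963  0.236     ]
cover [ 0.5127509  -0.06440457  0.013     ] [ 0.51252064 -0.06270717  0.035     ] [ 0.51810554 -0.05309532  0.035     ]
pier [ 0.47770033 -0.18257816  0.        ]
glass [ 0.40220322 -0.14464634  0.05      ] mill [ 0.66547083 -0.09471352  0.15      ]
110 [[356.6, 294.2], [375.5, 286.5], [351.7, 286.2], [355.6, 303.3], [385.1, 291.2]]
120 [[356.8, 291.2], [375.9, 283.5], [351.9, 283.2], [355.7, 300.3], [385.5, 288.2]]
130 [[357.0, 288.1], [376.2, 280.4], [352.0, 280.1], [355.9, 297.3], [385.9, 285.1]]
140 [[357.2, 285.0], [376.5, 277.3], [352.2, 276.9], [356.1, 294.2], [386.3, 282.0]]
160 [[357.6, 278.7], [377.3, 270.8], [352.5, 270.5], [356.5, 287.9], [387.2, 275.6]]
```

View pics/col.png

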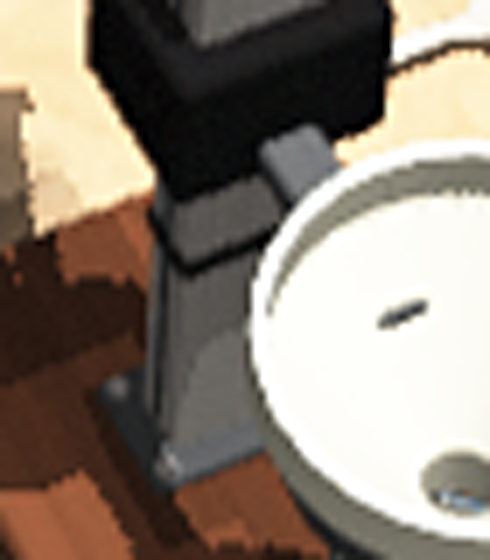

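The zoom shows the band as a thin dark strip at the near column corner (~(183,258)–(183,270) in the crop, i.e. v≈292), while the sleeve's lower corner (178,195) lies higher than predicted. I'll draw an overlay to find out why.

Run:
```python
from h import *
p=[ 0.47794977,0.17077605,-0.02229774]
import itertools
def box(im,d,b,col,o,k):
    x0,x1,y0,y1,z0,z1=b
    V=list(itertools.product((x0,x1),(y0,y1),(z0,z1)));q=(proj(d,w(p,V))+.5-np.array(o))*k
    for i,j in itertools.combinations(range(8),2):
        if sum(a!=c for a,c in zip(V[i],V[j]))==1: cv2.line(im,*[tuple(int(e) for e in q[m]) for m in(i,j)],col,1,cv2.LINE_AA)
out=[]
for n,o,wh,k in(("side",(305,190),(100,145),4),("top",(175,210),(100,145),4)):
    d=get_image(n);
    if n=="top":o=(240,205);
    im=d["image"][o[1]:o[1]+wh[1],o[0]:o[0]+wh[0]];im=cv2.cvtColor(cv2.resize(im,None,fx=k,fy=k,interpolation=cv2.INTER_CUBIC),cv2.COLOR_RGB2BGR)
    box(im,d,(-31,31,-27,27,160,210),(0,255,0),o,k);box(im,d,(-20,20,-10,10,17,241),(255,255,0),o,k)
    box(im,d,(-7,7,-120,-26,192,236),(0,0,255),o,k);box(im,d,(7,52,-118,-46,212.5,212.5),(255,0,255),o,k)
    a=np.linspace(0,6.28,60);q=(proj(d,w(p,np.c_[55*np.cos(a),115+55*np.sin(a),0*a+215]))+.5-np.array(o))*k
    cv2.polylines(im,[q.astype(int)],True,(255,0,0),1);out.append(im)
cv2.imwrite("pics/ov.png",np.hstack(out))
```

```text
(no output)
```

View pics/ov.png

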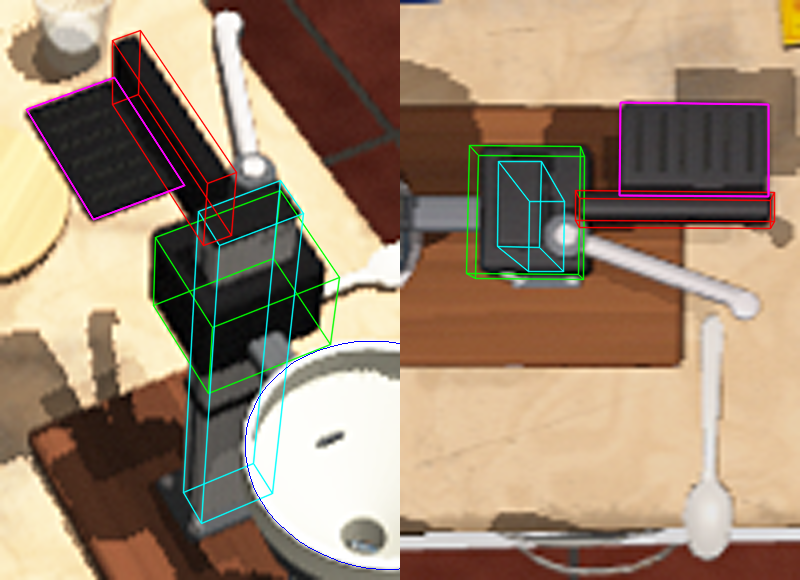

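The overlay shows bar, rest and rim matching within ~1 mm, with the column base also fitting (the sleeve's rounded edges sit a little to -y, which is harmless). Start moving: lift and turn so that tool y lies along the stand's x.

```bash
python3 -m handwheel '[0,0,-10,0.1222,-1, 0,0,-10,0.1222,-1, 0,0,-10,0.1222,-1, 0,0,-10,0.1222,-1, 0,0,-10,0.1222,-1, 0,0,-10,0.1222,-1, 0,0,-10,0.1222,-1, 0,0,-10,0.1222,-1, 0,0,-10,0.1222,-1, 0,0,0,0.1222,-1, 0,0,0,0,-1]' 40
python3 - <<'E'
from h import *
p=[ 0.47794977,0.17077605,-0.02229774]
s=get_state();print(s["q"].round(1));R=s["tool_rot"]
print(R.round(3),((R.T@(np.array([.5128,-.0635,.29])-s["ee_pos"]))*1000).round(1))
d=get_image("side");g=cv2.cvtColor(d["image"],cv2.COLOR_RGB2GRAY).astype(np.float32)
z=np.arange(100,160,2.)
for x in(8,12,16): 
    q=proj(d,w(p,np.c_[0*z+x,0*z+11,z])).astype(np.float32);v=cv2.remap(g,q[:,0].copy(),q[:,1].copy(),cv2.INTER_LINEAR).ravel();print(x,v.astype(int).tolist())
print("knob side",ray(d,S(124,149),.035))
E
```

```text
time: 1.4
ee_pos: [0.227, 0.5822, 0.4949]
tool_rot: [[0.025, 1.0, 0.0], [1.0, -0.025, 0.0], [0.0, 0.0, -1.0]]
ft_force: [0.7, -0.2, -0.4]
grip_width: 1.002
gripper_force: 0.0
[62.6 24.  82.2  0.  73.8 64.1]
[[ 0.025  1.     0.   ]
 [ 1.    -0.025  0.   ]
 [ 0.     0.    -1.   ]] [-638.5  301.7  204.8]
8 [83, 84, 85, 82, 78, 65, 46, 20, 22, 32, 56, 73, 86, 84, 82, 82, 83, 84, 84, 84, 84, 85, 83, 72, 46, 18, 11, 8, 10, 11]
12 [86, 86, 87, 88, 83, 73, 47, 24, 18, 28, 53, 75, 91, 88, 87, 87, 86, 86, 87, 87, 87, 88, 81, 69, 37, 16, 9, 10, 12, 13]
16 [85, 85, 86, 87, 78, 64, 37, 22, 12, 35, 58, 79, 87, 87, 87, 86, 84, 85, 85, 86, 86, 87, 79, 63, 35, 20, 11, 11, 12, 12]
knob side [ 0.51451113 -0.06083717  0.035     ]
```

```bash
python3 -m handwheel '[-10,5,0,0,-1, -25,12,0,0,-1, -35,16,0,0,-1, -35,16,0,0,-1, -35,16,0,0,-1, -35,16,0,0,-1, -35,16,0,0,-1, -35,16,0,0,-1, -35,16,0,0,-1, -35,16,0,0,-1, -35,16,0,0,-1, -35,16,0,0,-1, -35,16,0,0,-1, -35,16,0,0,-1, -35,16,0,0,-1, -35,16,0,0,-1, -35,16,0,0,-1, -35,16,0,0,-1, -30,16,0,0,-1, -10,12,0,0,-1]'
python3 - <<'E'
from h import *
s=get_state();R=s["tool_rot"]
print(((R.T@(np.array([.513,-.063,.207])-s["ee_pos"]))*1000).round(1))
E
```

```text
time: 3.45
ee_pos: [0.5136, -0.0621, 0.4944]
tool_rot: [[0.023, 1.0, -0.0], [1.0, -0.023, -0.0], [-0.0, -0.0, -1.0]]
ft_force: [-0.8, 0.1, 0.7]
grip_width: 1.002
gripper_force: 0.0
[ -0.8  -0.5 287.4]
```

```bash
python3 -m handwheel '[-1,-1,20,0,-1, 0,0,30,0,-1, 0,0,30,0,-1, 0,0,30,0,-1, 0,0,30,0,-1, 0,0,30,0,-1, 0,0,30,0,-1, 0,0,30,0,-1, 0,0,25,0,-1, 0,0,15,0,-1, 0,0,10,0,-1, 0,0,5,0,-1, 0,0,0,0,-1]'
python3 - <<'E'
from h import *
s=get_state();print(s["ee_pos"],s["ft_force"])
o=[]
for n,(x,y) in(("top",(325,185)),("side",(240,170))):
    im=get_image(n)["image"][y:y+120,x:x+110];o.append(cv2.resize(im,None,fx=3.6,fy=3.6,interpolation=cv2.INTER_CUBIC))
cv2.imwrite("pics/g.png",cv2.cvtColor(np.hstack(o),cv2.COLOR_RGB2BGR))
E
```

```text
time: 4.75
ee_pos: [0.5123, -0.0603, 0.2096]
tool_rot: [[0.022, 1.0, -0.0], [1.0, -0.022, 0.0], [0.0, -0.0, -1.0]]
ft_force: [-0.6, 0.4, -0.1]
grip_width: 1.0
gripper_force: 0.0
[ 0.5123266  -0.06025004  0.20963457] [-0.6225778   0.44375196 -0.11022088]
```

View pics/g.png

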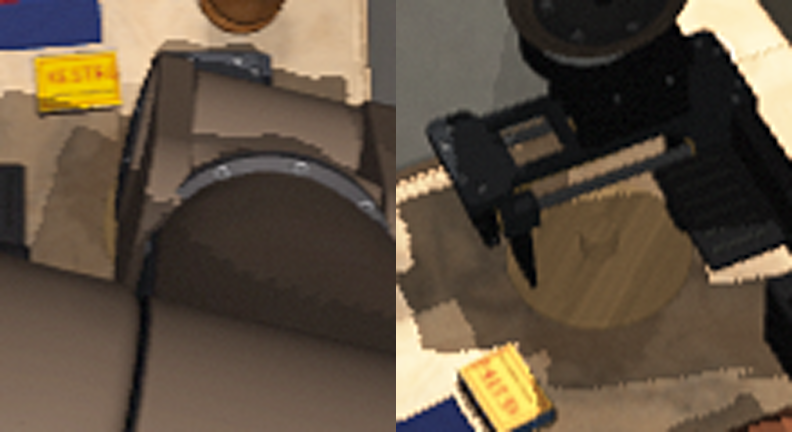

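The fingers straddle the cover with the knob between them (side view, knob at ~(600,245)), and nothing is touching. Correct by 2.5 mm and close.

```bash
python3 -m handwheel '[-2.5,0.5,2,0,-1, 0,0,0,0,0, 0,0,0,0,0.6, 0,0,0,0,1, 0,0,0,0,1, 0,0,0,0,1, 0,0,0,0,1, 0,0,0,0,1, 0,0,0,0,1, 0,0,0,0,1, 0,0,0,0,1]' 30
```

```text
time: 5.95
ee_pos: [0.5128, -0.0629, 0.2077]
tool_rot: [[0.023, 1.0, 0.0], [1.0, -0.023, 0.0], [0.0, 0.0, -1.0]]
ft_force: [-0.5, 0.0, -0.2]
grip_width: 0.235
gripper_force: 30.0
```

```bash
python3 -m handwheel '[0,0,-5,0,1, 0,0,-10,0,1, 0,0,-20,0,1, 0,0,-25,0,1, 0,0,-25,0,1, 0,0,-25,0,1, 0,0,-25,0,1, 0,0,-25,0,1, 0,0,-25,0,1, 0,0,-25,0,1, 0,0,-25,0,1, 0,0,-25,0,1, 0,0,-15,0,1, 0,0,-10,0,1, 0,0,0,0,1]'
python3 - <<'E'
from h import *
s=get_state();R=s["tool_rot"]
print(((R.T@(np.array([.4804,.285,.43])-s["ee_pos"]))*1000).round(1))
E
```

```text
time: 7.45
ee_pos: [0.5124, -0.0628, 0.4941]
tool_rot: [[0.023, 1.0, 0.002], [1.0, -0.023, -0.0], [-0.0, 0.002, -1.0]]
ft_force: [0.8, 0.5, -0.5]
grip_width: 0.235
gripper_force: 30.0
[347.  -40.1  63.9]
```

```bash
python3 -m handwheel '[10,-1,0,0,1, 20,-2,0,0,1, 25,-3,0,0,1, 25,-3,0,0,1, 25,-3,0,0,1, 25,-3,0,0,1, 25,-3,0,0,1, 25,-3,0,0,1, 25,-3,0,0,1, 25,-3,0,0,1, 25,-3,0,0,1, 25,-3,0,0,1, 25,-3,0,0,1, 25,-3,0,0,1, 20,-2,0,0,1, 12,-2,0,0,1, 5,0,0,0,1, 0,0,0,0,1, 0,0,0,0,1]'
python3 - <<'E'
from h import *
s=get_state();R=s["tool_rot"];print(s["ft_force"])
print(((R.T@(np.array([.4804,.285,.43])-s["ee_pos"]))*1000).round(1))
o=[]
for n,(x,y) in(("top",(150,195)),("side",(330,200))):
    im=get_image(n)["image"][y:y+140,x:x+130];o.append(cv2.resize(im,None,fx=3,fy=3,interpolation=cv2.INTER_CUBIC))
cv2.imwrite("pics/p.png",cv2.cvtColor(np.hstack(o),cv2.COLOR_RGB2BGR))
E
```

```text
time: 9.35
ee_pos: [0.4783, 0.3045, 0.4926]
tool_rot: [[0.023, 1.0, -0.0], [1.0, -0.023, -0.0], [-0.0, -0.0, -1.0]]
ft_force: [-0.1, -0.4, -0.5]
grip_width: 0.236
gripper_force: 30.0
[-0.14619579 -0.35848292 -0.48110279]
[-19.4   2.6  62.6]
```

View pics/p.png

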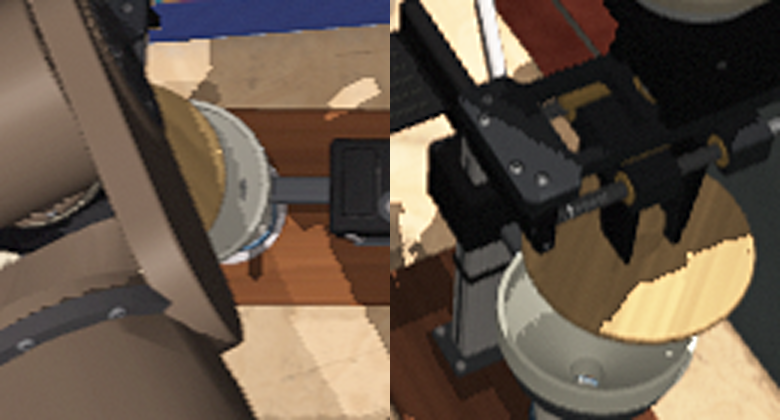

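The cover hangs level in the fingers above the dripper, about 20 mm too far to +y (as the state says). Correct that, go down to just above the rim, then feel for contact.

```bash
python3 -m handwheel '[-7,1,0,0,1, -9,1.5,0,0,1, -3.5,0,0,0,1, 0,0,10,0,1, 0,0,15,0,1, 0,0,15,0,1, 0,0,10,0,1, 0,0,10,0,1, 0,0,5,0,1, 0,0,0,0,1, 0,0,0,0,1]'
python3 - <<'E'
from h import *
s=get_state();R=s["tool_rot"];print(s["ft_force"])
print(((R.T@(np.array([.4804,.285,.4167])-s["ee_pos"]))*1000).round(1))
E
```

```text
time: 10.55
ee_pos: [0.4804, 0.2855, 0.4281]
tool_rot: [[0.023, 1.0, 0.001], [1.0, -0.023, 0.0], [0.0, 0.001, -1.0]]
ft_force: [-1.0, 0.6, -1.3]
grip_width: 0.231
gripper_force: 30.0
[-0.98717488  0.60131201 -1.3419136 ]
[-0.5  0.  11.4]
```

```bash
python3 -m handwheel '[0,0,3,0,1, 0,0,2,0,1, 0,0,2,0,1, 0,0,2,0,1, 0,0,0,0,1]'; python3 -m handwheel '[0,0,1,0,1, 0,0,1,0,1, 0,0,0,0,1, 0,0,0,0,1]';  python3 -m handwheel '[0,0,1,0,1, 0,0,1,0,1, 0,0,0,0,1, 0,0,0,0,1]'
```

```text
time: 11.05
ee_pos: [0.4803, 0.2854, 0.4185]
tool_rot: [[0.023, 1.0, -0.0], [1.0, -0.023, -0.0], [-0.0, -0.0, -1.0]]
ft_force: [-0.3, 0.5, -1.2]
grip_width: 0.236
gripper_force: 30.0
time: 11.45
ee_pos: [0.4803, 0.2854, 0.4168]
tool_rot: [[0.023, 1.0, 0.0], [1.0, -0.023, 0.0], [0.0, 0.0, -1.0]]
ft_force: [-0.7, -0.5, -1.3]
grip_width: 0.234
gripper_force: 30.0
time: 11.85
ee_pos: [0.4803, 0.2854, 0.4149]
tool_rot: [[0.023, 1.0, 0.0], [1.0, -0.023, 0.0], [0.0, 0.0, -1.0]]
ft_force: [-1.9, -0.9, 4.2]
grip_width: 0.234
gripper_force: 30.0
```

```bash
python3 -m handwheel '[0,0,-1,0,1, 0,0,0,0,0.4, 0,0,0,0,0.2, 0,0,0,0,0, 0,0,0,0,-0.2, 0,0,0,0,-0.2, 0,0,-5,0,-0.2, 0,0,-15,0,-0.2, 0,0,-25,0,-0.2, 0,0,-25,0,-0.5, 0,0,-20,0,-0.8]'
python3 - <<'E'
from h import *
p=[ 0.47794977,0.17077605,-0.02229774]
s=get_state();R=s["tool_rot"];tg=w(p,[-6.5,-80,0])[0]; tg[2]=.49
print(tg,((R.T@(tg-s["ee_pos"]))*1000).round(1), np.degrees(p[2]),R[:,1])
E
```

```text
time: 12.95
ee_pos: [0.4801, 0.2854, 0.5076]
tool_rot: [[0.023, 1.0, 0.001], [1.0, -0.023, 0.001], [0.001, 0.001, -1.0]]
ft_force: [0.7, -0.5, 0.8]
grip_width: 0.715
gripper_force: 0.0
[0.46966771 0.09094086 0.49      ] [-194.6   -6.    17.4] -1.2775663946800362 [ 0.99973499 -0.02299321  0.00112422]
```

```bash
python3 -m handwheel '[-15,0,0,0,-0.8, -30,-1,0,0,-0.8, -30,-1,0,0,-0.8, -30,-1,0,0,-0.8, -30,-1,0,0,-0.8, -30,-1,0,0,-0.8, -19,-1,0,0,-0.8, -10,0,0,0,-0.8, 0,0,20,0,-0.8, 0,0,20,0,-0.8, 0,0,0,0,-0.8, 0,0,0,0,-0.8]'
python3 - <<'E'
from h import *
p=[ 0.47794977,0.17077605,-0.02229774]
s=get_state();R=s["tool_rot"];tg=w(p,[-6.5,-80,0])[0]; tg[2]=.4025
print(s["ft_force"],((R.T@(tg-s["ee_pos"]))*1000).round(1))
o=[]
for n,(x,y) in(("side",(270,150)),):
    d=get_image(n);im=d["image"][y:y+200,x:x+200];o.append(cv2.resize(im,None,fx=3,fy=3,interpolation=cv2.INTER_CUBIC))
    a=np.linspace(0,6.28,60);
    q=((proj(d,w(p,np.c_[58*np.cos(a),115+58*np.sin(a),0*a+222]))+.5-np.array((x,y)))*3)
    im=o[0];cv2.polylines(im,[q.astype(int)],True,(255,0,0),1)
cv2.imwrite("pics/q.png",cv2.cvtColor(np.hstack(o),cv2.COLOR_RGB2BGR))
E
```

```text
time: 14.15
ee_pos: [0.4699, 0.0916, 0.4659]
tool_rot: [[0.023, 1.0, -0.001], [1.0, -0.023, 0.0], [0.0, -0.001, -1.0]]
ft_force: [-0.1, 0.2, 0.6]
grip_width: 0.9
gripper_force: 0.0
[-0.1037354   0.17179737  0.57838748] [-0.7 -0.2 63.4]
```

View pics/q.png

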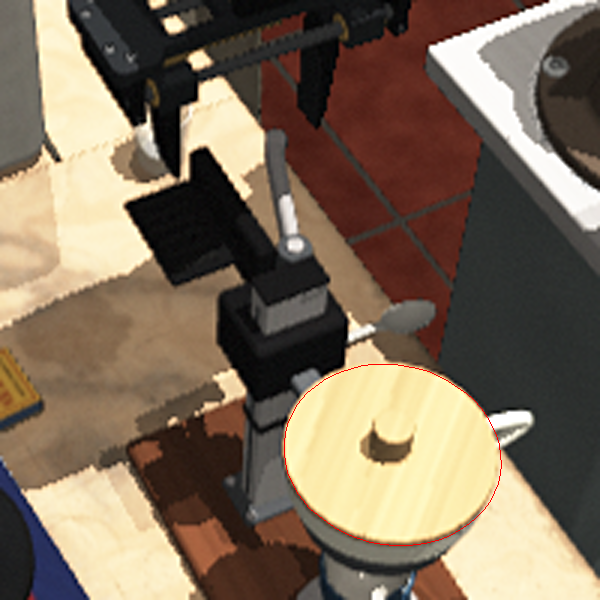

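The disc lies exactly on the predicted seated circle (centre ~(392,455)), level, and it has been released. The fingers are above bar and lever, so go down to the rest.

```bash
python3 -m handwheel '[-0.7,0,10,0,-0.8, 0,0,15,0,-0.8, 0,0,15,0,-0.8, 0,0,10,0,-0.8, 0,0,6,0,-0.8, 0,0,3,0,-0.8, 0,0,0,0,-0.8, 0,0,0,0,-0.8]';python3 -m handwheel '[0,0,2,0,-0.8, 0,0,2,0,-0.8, 0,0,0,0,-0.8, 0,0,0,0,-0.8]';python3 -m handwheel '[0,0,2,0,-0.8, 0,0,2,0,-0.8, 0,0,0,0,-0.8, 0,0,0,0,-0.8]'
```

```text
time: 15.0
ee_pos: [0.4699, 0.0909, 0.4071]
tool_rot: [[0.023, 1.0, 0.001], [1.0, -0.023, 0.0], [0.0, 0.001, -1.0]]
ft_force: [-0.2, -0.7, 0.1]
grip_width: 0.898
gripper_force: 0.0
time: 15.4
ee_pos: [0.4698, 0.0909, 0.4029]
tool_rot: [[0.023, 1.0, 0.0], [1.0, -0.023, 0.0], [0.0, 0.0, -1.0]]
ft_force: [-0.4, 0.7, 1.4]
grip_width: 0.9
gripper_force: 0.8
time: 15.8
ee_pos: [0.4699, 0.0909, 0.3987]
tool_rot: [[0.023, 1.0, 0.0], [1.0, -0.023, 0.0], [0.0, 0.0, -1.0]]
ft_force: [-0.3, -0.1, 2.7]
grip_width: 0.899
gripper_force: 1.5
```

```bash
python3 -m handwheel '[0,0,3,0,-0.8, 0,0,5,0,-0.8, 0,0,5,0,-0.8, 0,0,5,0,-0.8, 0,0,5,0,-0.8, 0,0,4,0,-0.8, 0,0,2,0,-0.8, 0,0,0,0,-0.8, 0,0,0,0,-0.8]'
cat > m.py <<'E'
from h import *
p=[ 0.47794977,0.17077605,-0.02229774]
s=get_state();print(s["ee_pos"].round(4),s["ft_force"].round(1))
d=get_image("side");g=cv2.cvtColor(d["image"],cv2.COLOR_RGB2GRAY).astype(np.float32)
z=np.arange(90,170,2.)
for x in(8,12,16,18): 
    q=proj(d,w(p,np.c_[0*z+x,0*z+11,z])).astype(np.float32);v=cv2.remap(g,q[:,0].copy(),q[:,1].copy(),cv2.INTER_LINEAR).ravel();print(x,list(zip(z.astype(int).tolist(),v.astype(int).tolist()))[2:28])
im=d["image"]
c=im[230:330,310:410];cv2.imwrite("pics/b%d.png"%(s["time"]*100),cv2.cvtColor(cv2.resize(c,None,fx=6,fy=6,interpolation=cv2.INTER_CUBIC),cv2.COLOR_RGB2BGR))
E
python3 m.py; ls pics
```

```text
time: 16.7
ee_pos: [0.4699, 0.0909, 0.3697]
tool_rot: [[0.023, 1.0, 0.0], [1.0, -0.023, 0.0], [0.0, 0.0, -1.0]]
ft_force: [0.5, -1.3, 4.5]
grip_width: 0.898
gripper_force: 2.2
[0.4699 0.0909 0.3697] [ 0.5 -1.3  4.5]
8 [(94, 85), (96, 84), (98, 83), (100, 84), (102, 84), (104, 84), (106, 83), (108, 78), (110, 65), (112, 46), (114, 20), (116, 13), (118, 10), (120, 9), (122, 10), (124, 14), (126, 13), (128, 12), (130, 14), (132, 14), (134, 13), (136, 13), (138, 13), (140, 12), (142, 13), (144, 14)]
12 [(94, 87), (96, 86), (98, 86), (100, 85), (102, 86), (104, 88), (106, 88), (108, 83), (110, 73), (112, 47), (114, 22), (116, 14), (118, 10), (120, 10), (122, 10), (124, 10), (126, 11), (128, 12), (130, 12), (132, 12), (134, 12), (136, 12), (138, 12), (140, 12), (142, 12), (144, 12)]
16 [(94, 86), (96, 86), (98, 85), (100, 84), (102, 86), (104, 86), (106, 86), (108, 78), (110, 65), (112, 36), (114, 20), (116, 10), (118, 10), (120, 11), (122, 12), (124, 12), (126, 12), (128, 13), (130, 12), (132, 10), (134, 11), (136, 13), (138, 13), (140, 12), (142, 11), (144, 12)]
18 [(94, 87), (96, 87), (98, 87), (100, 87), (102, 88), (104, 88), (106, 85), (108, 79), (110, 64), (112, 40), (114, 8), (116, 9), (118, 11), (120, 11), (122, 12), (124, 12), (126, 12), (128, 12), (130, 13), (132, 12), (134, 12), (136, 13), (138, 13), (140, 13), (142, 13), (144, 13)]
b1670.png
col.png
g.png
ov.png
p.png
q.png
sc.png
side0.png
tc.png
top0.png
```

Run:
```python
from h import *
p=[ 0.47794977,0.17077605,-0.02229774]
d=get_image("side");g0=cv2.imread("pics/side0.png",0).astype(np.float32)
for z in(60,80,100,145):
    q=proj(d,w(p,[[20,-10,z],[20,10,z],[0,10,z]]));print(z,q.round(1).tolist())
    a=np.arange(-9,12,1.);c=(q[0]+q[1])/2
    u=(c[0]+a).astype(np.float32);v=np.full_like(u,c[1]);print([(round(float(x),1),int(y)) for x,y in zip(u,cv2.remap(g0,u,v,cv2.INTER_LINEAR).ravel())])
# cap top 241: sample along y and along x across its top, both views
for n,f in(("top","pics/top0.png"),("side","pics/side0.png")):
    e=get_image(n);G=cv2.imread(f,0).astype(np.float32)
    for nm,L in(("y",[[0,y,241] for y in range(-36,37,3)]),("x",[[x,8,241] for x in range(-36,37,3)])):
        q=proj(e,w(p,L)).astype(np.float32);print(n,nm,list(zip([l[0 if nm=="x" else 1] for l in L],cv2.remap(G,q[:,0].copy(),q[:,1].copy(),cv2.INTER_LINEAR).ravel().astype(int).tolist())))
```

```text
60 [[350.9, 300.8], [355.7, 308.6], [364.8, 304.9]]
[(344.3, 44), (345.3, 44), (346.3, 45), (347.3, 47), (348.3, 47), (349.3, 43), (350.3, 49), (351.3, 62), (352.3, 41), (353.3, 55), (354.3, 75), (355.3, 82), (356.3, 84), (357.3, 87), (358.3, 96), (359.3, 102), (360.3, 104), (361.3, 103), (362.3, 103), (363.3, 102), (364.3, 94)]
80 [[351.2, 295.1], [356.0, 303.0], [365.3, 299.2]]
[(344.6, 31), (345.6, 31), (346.6, 30), (347.6, 31), (348.6, 31), (349.6, 28), (350.6, 60), (351.6, 68), (352.6, 46), (353.6, 59), (354.6, 72), (355.6, 79), (356.6, 86), (357.6, 86), (358.6, 84), (359.6, 84), (360.6, 84), (361.6, 82), (362.6, 82), (363.6, 80), (364.6, 71)]
100 [[351.5, 289.2], [356.4, 297.2], [365.8, 293.3]]
[(345.0, 79), (346.0, 83), (347.0, 84), (348.0, 80), (349.0, 83), (350.0, 84), (351.0, 88), (352.0, 76), (353.0, 30), (354.0, 54), (355.0, 29), (356.0, 15), (357.0, 15), (358.0, 18), (359.0, 40), (360.0, 68), (361.0, 74), (362.0, 79), (363.0, 84), (364.0, 81), (365.0, 79)]
145 [[352.3, 275.4], [357.3, 283.4], [367.1, 279.5]]
[(345.8, 236), (346.8, 236), (347.8, 237), (348.8, 238), (349.8
[... 581 characters left out ...]
, 68), (-9, 68), (-6, 68), (-3, 66), (0, 65), (3, 63), (6, 60), (9, 58), (12, 57), (15, 56), (18, 54), (21, 40), (24, 57), (27, 37), (30, 108), (33, 105), (36, 109)]
side y [(-36, 31), (-33, 29), (-30, 21), (-27, 25), (-24, 22), (-21, 15), (-18, 29), (-15, 28), (-12, 30), (-9, 31), (-6, 32), (-3, 30), (0, 33), (3, 32), (6, 33), (9, 30), (12, 63), (15, 85), (18, 95), (21, 101), (24, 103), (27, 107), (30, 46), (33, 30), (36, 32)]
side x [(-36, 232), (-33, 233), (-30, 234), (-27, 235), (-24, 236), (-21, 241), (-18, 40), (-15, 27), (-12, 28), (-9, 30), (-6, 27), (-3, 27), (0, 31), (3, 25), (6, 27), (9, 31), (12, 25), (15, 29), (18, 29), (21, 22), (24, 64), (27, 59), (30, 55), (33, 13), (36, 16)]
```

```bash
python3 -m handwheel '[0,0,3,0,-0.8, 0,0,2,0,-0.8, 0,0,1.5,0,-0.8, 0,0,0,0,-0.8, 0,0,0,0,-0.8]'; python3 m.py | cut -c1-330
```

```text
time: 17.4
ee_pos: [0.4698, 0.0909, 0.3633]
tool_rot: [[0.023, 1.0, 0.0], [1.0, -0.023, 0.0], [0.0, 0.0, -1.0]]
ft_force: [-0.4, -0.4, 4.5]
grip_width: 0.897
gripper_force: 2.4
[0.4698 0.0909 0.3633] [-0.4 -0.4  4.5]
8 [(94, 85), (96, 83), (98, 82), (100, 84), (102, 83), (104, 78), (106, 61), (108, 43), (110, 18), (112, 8), (114, 11), (116, 12), (118, 12), (120, 11), (122, 12), (124, 13), (126, 13), (128, 12), (130, 12), (132, 12), (134, 12), (136, 12), (138, 11), (140, 12), (142, 12), (144, 13)]
12 [(94, 87), (96, 87), (98, 88), (100, 88), (102, 84), (104, 76), (106, 59), (108, 36), (110, 10), (112, 8), (114, 9), (116, 10), (118, 10), (120, 10), (122, 10), (124, 11), (126, 13), (128, 13), (130, 12), (132, 12), (134, 12), (136, 11), (138, 12), (140, 12), (142, 11), (144, 12)]
16 [(94, 86), (96, 87), (98, 86), (100, 86), (102, 87), (104, 81), (106, 72), (108, 45), (110, 23), (112, 14), (114, 11), (116, 13), (118, 12), (120, 12), (122, 12), (124, 13), (126, 13), (128, 14), (130, 14), (132, 12), (134, 12), (136, 12), (138, 12), (140, 12), (142, 13), (144, 14)]
18 [(94, 87), (96, 87), (98, 87), (100, 88), (102, 86), (104, 84), (106, 68), (108, 50), (110, 18), (112, 7), (114, 9), (116, 11), (118, 13), (120, 12), (122, 12), (124, 13), (126, 14), (128, 14), (130, 13), (132, 13), (134, 12), (136, 13), (138, 12), (140, 11), (142, 12), (144, 13)]
```

```bash
python3 -m handwheel '[0,0,0,0,-0.6, 0,0,0,0,-0.4, 0,0,0,0,-0.2, 0,0,0,0,-0.1, 0,0,0,0,0, 0,0,0,0,0.1, 0,0,0,0,0.1]' 50;python3 -m handwheel '[0,0,0,0,0.2, 0,0,0,0,0.3, 0,0,0,0,0.35, 0,0,0,0,0.4,0,0,0,0,0.4]' ;python3 -m handwheel '[0,0,0,0,0.5, 0,0,0,0,0.6, 0,0,0,0,1, 0,0,0,0,1,0,0,0,0,1,0,0,0,0,1,0,0,0,0,1]'
```

```text
time: 18.15
ee_pos: [0.4698, 0.0907, 0.3634]
tool_rot: [[0.023, 1.0, 0.0], [1.0, -0.023, -0.0], [-0.0, 0.0, -1.0]]
ft_force: [0.4, -2.0, 6.7]
grip_width: 0.457
gripper_force: 5.5
time: 18.65
ee_pos: [0.4697, 0.0906, 0.3633]
tool_rot: [[0.023, 1.0, -0.0], [1.0, -0.023, -0.001], [-0.001, -0.0, -1.0]]
ft_force: [1.0, -5.0, 5.9]
grip_width: 0.304
gripper_force: 5.1
time: 19.35
ee_pos: [0.4707, 0.0905, 0.3634]
tool_rot: [[0.022, 1.0, 0.003], [1.0, -0.022, -0.001], [-0.001, 0.003, -1.0]]
ft_force: [9.3, -4.2, 0.6]
grip_width: 0.267
gripper_force: 50.5
```

```bash
python3 -m handwheel '[0,1,0,0,1, 0,0,0,0,1, 0,0,0,0,1, 0,0,0,0,1]' 55; python3 m.py | cut -c1-200
python3 - <<'E'
from h import *
o=[]
for n,(x,y,a,b) in(("top",(200,195,150,120)),("side",(300,180,120,150))):
    im=get_image(n)["image"][y:y+150,x:x+130];o.append(cv2.resize(im,None,fx=3,fy=3,interpolation=cv2.INTER_CUBIC))
cv2.imwrite("pics/fin.png",cv2.cvtColor(np.hstack(o),cv2.COLOR_RGB2BGR))
E
```

```text
time: 19.75
ee_pos: [0.4712, 0.0906, 0.3634]
tool_rot: [[0.022, 1.0, 0.001], [1.0, -0.022, -0.001], [-0.001, 0.001, -1.0]]
ft_force: [6.1, -5.0, 4.6]
grip_width: 0.263
gripper_force: 55.8
[0.4712 0.0906 0.3634] [ 6.1 -5.   4.6]
8 [(94, 84), (96, 85), (98, 86), (100, 86), (102, 83), (104, 78), (106, 60), (108, 41), (110, 19), (112, 9), (114, 10), (116, 10), (118, 11), (120, 12), (122, 12), (124, 11), (126, 12), (128, 14), (13
12 [(94, 86), (96, 85), (98, 85), (100, 86), (102, 83), (104, 77), (106, 60), (108, 37), (110, 9), (112, 9), (114, 11), (116, 11), (118, 12), (120, 14), (122, 13), (124, 13), (126, 12), (128, 12), (13
16 [(94, 86), (96, 86), (98, 86), (100, 86), (102, 87), (104, 81), (106, 73), (108, 45), (110, 22), (112, 13), (114, 11), (116, 13), (118, 11), (120, 10), (122, 12), (124, 13), (126, 13), (128, 13), (
18 [(94, 86), (96, 87), (98, 87), (100, 88), (102, 86), (104, 83), (106, 69), (108, 50), (110, 17), (112, 7), (114, 10), (116, 13), (118, 14), (120, 13), (122, 13), (124, 13), (126, 12), (128, 13), (1
```

View pics/fin.png

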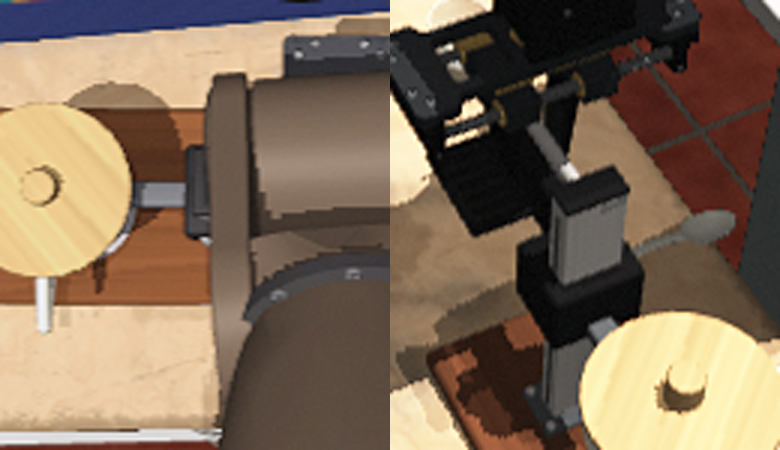

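The final view shows the cover level on the dripper (knob at (40,185) top, (690,385) side). The lever lies parallel to the bar in the fingers and the sleeve is at the band, which it hides. The edge reading is unchanged after clamping.

```bash
python3 -c "
from station import *
print(sign_off())"
```

```text
the job is handed in; nothing more can be done
None
```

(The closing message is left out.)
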